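# Shake out the tin with the loose mill ball

## Task

A steel ball from the glaze mill was shut into one of the three closed tins on the ware board; the other two are packed tight and stay quiet. Pick the tins up and shake them lengthwise, to and fro a few times so that a ball would run from end to end, to find the one that rattles, setting the quiet ones gently back upright on the ware board and leaving the crockery and the tool jar undisturbed. Finish while holding the rattling tin still and roughly level, centred well clear above the round throwing bat, about 15 cm up; do not put it down or let go.

Things in the scene. Friction and masses are not known exactly. Their poses are not given: they have to be found in the camera images.
- tin_a_center (a point): Centre (half-way up) of the closed plain steel tin that starts at the board's left (y +130 mm) place: 140 mm long (its x), 58 mm wide (its y), 50 mm high, sealed, z up, 335 to 450 g in all. All look alike. One, a different one each time, holds only a loose 38 mm, 225 g steel ball that rolls up to 47 mm either way along the tin's x and stays put when level; the others are packed solid.
- tin_b_center (a point): Centre (half-way up) of the closed plain steel tin that starts at the board's middle (y 0) place: 140 mm long (its x), 58 mm wide (its y), 50 mm high, sealed, z up, 335 to 450 g in all. All look alike. One, a different one each time, holds only a loose 38 mm, 225 g steel ball that rolls up to 47 mm either way along the tin's x and stays put when level; the others are packed solid.
- tin_c_center (a point): Centre (half-way up) of the closed plain steel tin that starts at the board's right (y -130 mm) place: 140 mm long (its x), 58 mm wide (its y), 50 mm high, sealed, z up, 335 to 450 g in all. All look alike. One, a different one each time, holds only a loose 38 mm, 225 g steel ball that rolls up to 47 mm either way along the tin's x and stays put when level; the others are packed solid.
- board: Fixed flat wooden ware board under the three tins, 170 mm (its x) by 400 mm (its y), 12 mm thick, turned up to 0.15 rad; origin at the centre of its underside, z up. The tins stand on its top at its y = +130, 0 and -130 mm, lengthwise along its x.
- bat_top (a point): Centre of the top of a fixed grey round throwing bat, 130 mm across and 14 mm thick, lying on the bench beyond the ware board; z up. The rattling tin is shown above it.
- bowl: Bystander: white bowl, 130 mm across and 55 mm high, beyond and to the left of the board; origin at the centre of its underside.
- pot: Bystander: small plain off-white pot, 72 mm across and 85 mm high, beyond and to the right of the board; origin at the centre of its underside.
- jar: Bystander: terracotta jar with tool handles standing in it, 76 mm across, 180 mm high with the handles, to the right of the board; origin at the centre of its underside.
Not all that is in view belongs to the job. Several things look just like the part that bears bat_top: the one meant starts farthest to the robot's right.

How it is judged:
By the outcome, as a careful person would: the job done as asked, in the order asked, and still so for the second after the job is handed in, while the arm keeps its last pose, push and grip.
It also fails if it takes over 70 s, if anything falls off the work surface, if the arm or the gripper's body presses on something with over 40 N, if the wrist force passes 120 N, or if a joint passes its speed limit or range.

## Robot

A 6-joint arm with a two-finger parallel gripper is mounted at the origin on the work surface. World frame = base frame: x ahead of the robot, y to its left, z up, the work surface at z = 0. Lengths are in m, angles in rad, forces in N, time in s.
With the tool pointing down it reaches from about 0.35 to 1 m from the base axis. Payload 7.1 kg.
Tool frame: the origin (TCP) lies at the very end of the fingers, on their centre line; the grasp point (between the pads) lies 19 mm behind it; y points along the fingers, z is the direction in which the jaws open and shut, and the axes are right-handed (so a half turn about y gives the same grasp; the last joint's range is limited). The gripper opens to 85 mm and grips with 20 to 120 N. Pads are 22 mm wide; open, the fingers measure 114 mm over their backs; the gripper's body (76 mm by 85 mm) begins 54 mm behind the grasp point. The pads swing forward as they close: fully open they stand 13 mm farther back than shut.
Start: joints at [1.173, 0.423, 1.63, -0, 1.089, -0.019], TCP at [0.231, 0.581, 0.231] pointing down, gripper open.
Joint ranges: [-3, 3], [-0.9, 2.11], [0.09, 2.58], [-1.31, 4.45], [0.11, 2.69], [-2.54, 2.54]. Speed limits (rad/s): [2.39, 2.39, 3.01, 3.14, 3.14, 3.14].

## Interface

Orientations are given as a unit quaternion [x, y, z, w].
In Python, from workcell import robot gives the robot as it stands. The module is installed in compiled form; this text tells all that it offers.
- The arm moves only by the shell command python3 -m crank 'ROWS' [FORCE]. ROWS is JSON, a list of rows, each a list of 7 numbers: the shift along the tool's x, y, z in m, then the turn, a rotation vector about the tool's x, y, z in degrees, then the finger opening in m, from 0 to 0.0854. A call has 1 to 8 rows; each row shifts and turns the commanded pose from where the row before left it, along the tool's axes as they then stand; what a row does not reach is not made up. A row lasts 1/8 s, in which the tool goes at most 62.5 mm and 10.7 degrees, less where a joint would pass 70% of its speed; a pose out of reach is approached as far as the arm can. A call with a gripper value outside its range is refused whole. The fingers move at their own pace and stop on an object; FORCE is the grip in N (left out, the last holds). Time passes only in rows, so rows that do not move let the fingers close. It gives the time, the measured TCP pose, the force and the opening at its end, in the units of the state.
- robot.state(): the state, without advancing time (a new reading comes with each control period).
- robot.read_camera(name): name is "side" or "top"; returns a dict with "frame" (384x512x3 uint8, red, green, blue), "K" (3x3 intrinsics, pixels), "rvec" (rotation vector, rad) and "tvec" (3), from world to camera coordinates, as OpenCV has them. Camera axes: x right, y down, z forward; pixel columns grow to the right and rows downward; lengths in m; the calibration is good to about 2 mm. A picture is of the moment at which its call begins. There is no depth.
- robot.job_done(): hands the job in, once; it reports no verdict.
Trained networks look in a picture, given as the dict that the camera call returned (one of the last four; its "shot" number tells which), for a name from the list of things; names that differ only in an ending like _2 or _b are one class to them, and where a whole thing is asked for, a point or a joint stands for the part that bears it (a point fixed in the world has none). Each returns a list of dicts, best first, with "confidence" (0 to 1); they miss things now and then, are a little off and sometimes report something else, mostly with a low value. They report only what shows in the picture. A call takes as long as a camera call. They do not tell look-alikes from the thing itself.
- robot.regions_of(picture, name): "region" (384x512 bool, what is visible of it).
- robot.place_of(picture, name): "centre" ([x, y, z] in m, in world coordinates, good to about 4 mm: a listed point, or the origin of a listed thing).
The state is a dict: "t": time; "joint_pos": joint angles; "joint_vel": joint speeds; "joint_torque": joint torques, N m; "position": TCP position; "tcp_rot": TCP orientation; "ft_force": force on the tool from outside, world axes, zero at the start; "torque": the same for the moment, N m; "finger_gap": finger opening in m.
Only numpy, scipy, OpenCV 4.12 (cv2) and the standard library are available. Lean on these libraries where they do the work, as an engineer would, in place of code of your own. Each camera call takes 0.05 s, during which the arm holds its last target.

## Working session

There is one attempt and no reset: what is moved stays moved. The work goes in short steps, Python scripts to look and compute and a shell command to move; the robot and the scene stay as the last step left them, time stands still between calls to the robot, and variables do not carry over. Pictures are saved under pics/ and viewed, and the job is handed in when it is done.

```bash
mkdir -p pics
cat > h.py <<'E'
import numpy as np,cv2
from workcell import robot
from scipy.spatial.transform import Rotation as R
def snap(c,fn):
    p=robot.read_camera(c); cv2.imwrite('pics/'+fn,p['frame'][:,:,::-1]); return p
E
python3 - <<'E'
from h import *
for c in ['side','top']:
    p=snap(c,c+'0.png')
    for n in ['tin_a_center','board','bat_top','bowl','pot','jar']:
        for d in robot.place_of(p,n): print(c,n,np.round(d['centre'],3),round(d['confidence'],2), np.round(cv2.projectPoints(np.array([d['centre']]),p['rvec'],p['tvec'],p['K'],None)[0].ravel()))
s=robot.state(); print(s['t'],s['position'],s['tcp_rot'],s['ft_force'],s['finger_gap']); print(R.from_quat(s['tcp_rot']).as_matrix().round(3))
E
```

```text
side tin_a_center [0.486 0.124 0.036] 0.67 [228. 172.]
side tin_a_center [ 0.482 -0.003  0.041] 0.31 [243. 192.]
side board [ 0.485 -0.003 -0.003] 0.67 [244. 203.]
side board [ 0.708 -0.256 -0.002] 0.62 [350. 230.]
side board [0.487 0.125 0.04 ] 0.58 [228. 171.]
side bat_top [0.527 0.3   0.012] 0.95 [218. 150.]
side bat_top [0.287 0.254 0.012] 0.84 [158. 173.]
side bat_top [ 0.692 -0.007  0.011] 0.68 [300. 182.]
side bowl [0.7   0.293 0.002] 0.84 [261. 142.]
side pot [ 0.711 -0.258  0.001] 0.72 [351. 229.]
top tin_a_center [0.479 0.119 0.041] 0.62 [188. 198.]
top board [ 0.483 -0.007 -0.   ] 0.86 [229. 197.]
top bat_top [0.525 0.296 0.018] 0.81 [134. 184.]
top bat_top [ 0.693 -0.005  0.016] 0.75 [229. 133.]
top bat_top [0.285 0.251 0.016] 0.61 [146. 260.]
top bowl [0.702 0.288 0.002] 0.59 [140. 131.]
top bowl [ 0.479 -0.005  0.039] 0.23 [228. 198.]
top pot [ 0.708 -0.26  -0.   ] 0.69 [306. 130.]
top jar [ 0.491 -0.506 -0.005] 0.82 [382. 195.]
0.7 [0.23110109 0.58070292 0.23133715] [-0.69444025  0.13311505 -0.1331281   0.69448545] [ 0.27637328  0.69844136 -0.91316695] 0.08550980264626548
[[ 0.929  0.     0.37 ]
 [-0.37   0.     0.929]
 [ 0.    -1.     0.   ]]
```

View pics/side0.png

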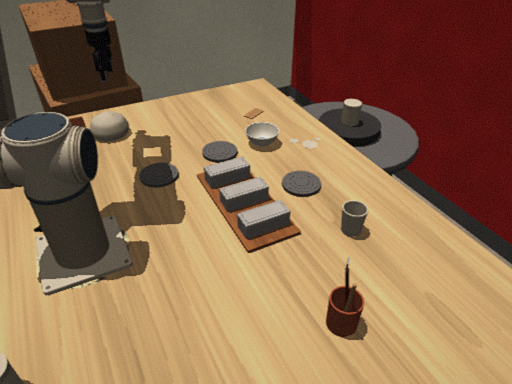

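View pics/top0.png

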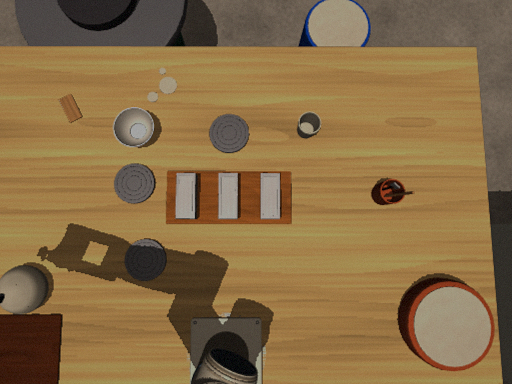

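Run:
```python
import cv2
a=cv2.imread('pics/top0.png')[100:300,100:340]; cv2.imwrite('pics/crop0.png',cv2.resize(a,None,fx=3,fy=3,interpolation=2))
```

```text
(no output)
```

View pics/crop0.png

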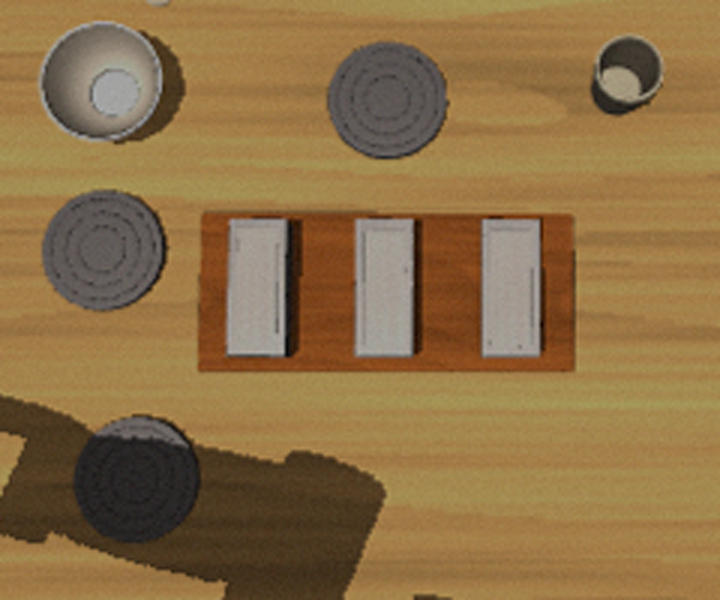

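Candidates for the bat: top-view pixels (229,133), (134,184) and (146,260). The one farthest to the robot's right is (229,133), at about (0.693, -0.006). The three tins stand at (188,196), (229,196) and (271,196), and the crop confirms all of this. Next I'll measure the tins precisely.

```bash
cat >> h.py <<'E'
def back(p,uv,z):
    Rm=cv2.Rodrigues(np.array(p['rvec'],float))[0]; t=np.array(p['tvec']).ravel(); c=-Rm.T@t
    d=Rm.T@np.linalg.inv(np.array(p['K']))@np.array([uv[0],uv[1],1.]); return c+d*(z-c[2])/d[2]
def tins(p,z=.062):
    for k in ['tin_a_center']:
        for d in robot.regions_of(p,k):
            print('net',d['confidence'],d['region'].sum(),np.argwhere(d['region']).mean(0)[::-1])
    f=p['frame'].astype(int); m=((f.min(2)>105)&(f.max(2)-f.min(2)<40)).astype(np.uint8)
    m=cv2.morphologyEx(m,cv2.MORPH_OPEN,np.ones((3,3)))
    n,l,s,c=cv2.connectedComponentsWithStats(m)
    for i in range(1,n):
        if 300<s[i,4]<1800 and 150<c[i][0]<320:
            uv=np.argwhere(l==i)[:,::-1]; w=np.array([back(p,q,z)[:2] for q in uv],np.float32)
            r=cv2.minAreaRect(w); print(c[i].round(1),w.mean(0).round(4),r)
def st():
    s=robot.state(); print(round(s['t'],2),np.round(s['position'],4),R.from_quat(s['tcp_rot']).as_matrix().round(3).tolist(),'F',np.round(s['ft_force'],2),'M',np.round(s['torque'],3),s['finger_gap'])
E
python3 - <<'E'
from h import *
p=robot.read_camera('top'); tins(p)
E
python3 -m crank '[[0,0,0,0,-10,0,0.085],[0,0,0,0,-10,0,0.085],[0,0,0,0,-1.7,0,0.085]]'
```

```text
net 0.89 984 [186.31605691 195.49695122]
[185.  195.1] [0.4851 0.1245] ((0.4842524528503418, 0.12461508810520172), (0.13927946984767914, 0.05523379147052765), 0.9088321328163147)
[227.6 195.4] [ 0.4841 -0.0059] ((0.484003484249115, -0.006927335634827614), (0.13868288695812225, 0.05554769188165665), 0.12099594622850418)
[270.  195.5] [ 0.4834 -0.1359] ((0.48376768827438354, -0.1360912173986435), (0.05561969056725502, 0.13876411318778992), 89.68077087402344)
t: 1.18
position: [0.2311, 0.5807, 0.2313]
tcp_rot: [-0.707, 0.0, -0.0, 0.707]
ft_force: [-0.0, -0.8, 0.6]
finger_gap: 0.085
```

```bash
python3 -m crank '[[0.0254,0,-0.0457,0,0,0,0.085],[0.0254,0,-0.0457,0,0,0,0.085],[0.0254,0,-0.0457,0,0,0,0.085],[0.0254,0,-0.0457,0,0,0,0.085],[0.0254,0,-0.0457,0,0,0,0.085],[0.0254,0,-0.0457,0,0,0,0.085],[0.0254,0,-0.0457,0,0,0,0.085],[0.0254,0,-0.0457,0,0,0,0.085]]' 80; python3 -m crank '[[0.0254,0,-0.0457,0,0,0,0.085],[0.0254,0,-0.0457,0,0,0,0.085],[0,0.03,0,0,0,0,0.085],[0,0,0,0,0,0,0.085]]'
```

```text
t: 2.17
position: [0.4351, 0.2136, 0.2316]
tcp_rot: [-0.707, 0.001, -0.001, 0.707]
ft_force: [1.3, 0.1, 0.4]
finger_gap: 0.0851
t: 2.68
position: [0.4838, 0.1227, 0.1998]
tcp_rot: [0.707, -0.003, -0.0, -0.707]
ft_force: [-1.3, -0.1, -0.1]
finger_gap: 0.085
```

```bash
python3 -m crank '[[0.0005,0.04,0.001,0,0,0,0.085],[0,0.04,0.0005,0,0,0,0.085],[0,0.03,0,0,0,0,0.085],[0,0,0,0,0,0,0.085]]'
python3 - <<'E'
from h import *
p=snap('side','s1.png'); a=p['frame'][110:260,160:330,::-1]; cv2.imwrite('pics/s1c.png',cv2.resize(a,None,fx=4,fy=4)); st()
E
```

```text
t: 3.18
position: [0.4843, 0.1256, 0.0904]
tcp_rot: [0.707, -0.001, -0.001, -0.707]
ft_force: [0.4, 0.3, -0.8]
finger_gap: 0.0851
3.23 [0.4854 0.1258 0.0917] [[1.0, -0.001, -0.0], [0.0, -0.0, 1.0], [-0.001, -1.0, -0.0]] F [ 0.48 -0.4   0.8 ] M [-0.054  0.035 -0.004] 0.08504692145870395
```

View pics/s1c.png

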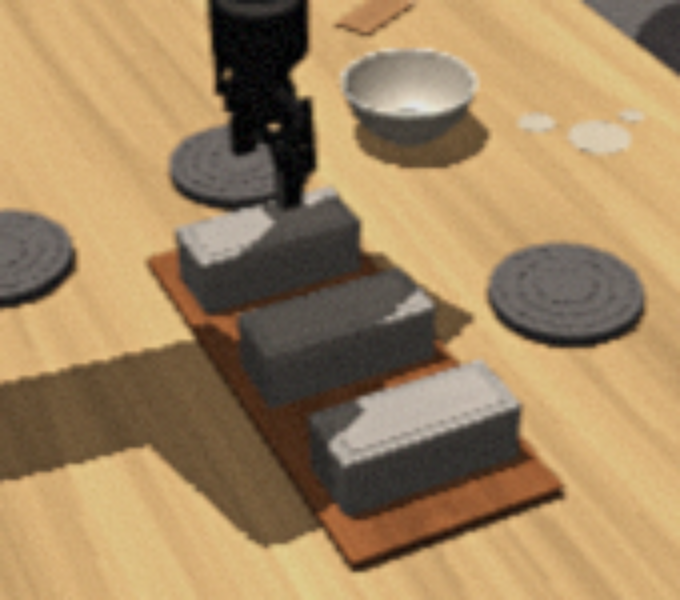

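The gripper stands open over tin a, with its fingers at crop (260,150), and lines up with the tin. I'll descend, close and lift.

```bash
python3 -m crank '[[0,0.025,-0.0005,0,0,0,0.085],[0,0.025,-0.0005,0,0,0,0.085],[0,0.019,0,0,0,0,0.085],[0,0,0,0,0,0,0.085]]' ; python3 -m crank '[[0,0,0,0,0,0,0.05],[0,0,0,0,0,0,0.05],[0,0,0,0,0,0,0.05],[0,0,0,0,0,0,0.05]]' 80; python3 -c "
from h import *
st()"
```

```text
t: 3.72
position: [0.4861, 0.1246, 0.0231]
tcp_rot: [-0.707, -0.0, -0.0, 0.707]
ft_force: [-0.2, -0.7, -0.3]
finger_gap: 0.0851
t: 4.22
position: [0.4868, 0.1245, 0.0241]
tcp_rot: [-0.707, -0.001, -0.001, 0.707]
ft_force: [-0.8, 0.1, 9.0]
finger_gap: 0.0568
4.22 [0.4868 0.1245 0.0241] [[1.0, 0.003, 0.0], [-0.0, 0.001, 1.0], [0.003, -1.0, 0.001]] F [-0.83  0.13  8.96] M [-0.22   0.196  0.019] 0.056816067534466344
```

```bash
python3 -m crank '[[0,-0.01,0,0,0,0,0.05],[0,-0.025,0,0,0,0,0.05],[0,-0.04,0,0,0,0,0.05],[0,-0.04,0,0,0,0,0.05],[0,-0.03,0,0,0,0,0.05],[0,-0.01,0,0,0,0,0.05],[0,0,0,0,0,0,0.05],[0,0,0,0,0,0,0.05]]' ; python3 -c "
from h import *
st()
p=snap('side','s2.png'); a=p['frame'][60:260,140:330,::-1]; cv2.imwrite('pics/s2c.png',cv2.resize(a,None,fx=3,fy=3)); st()"
```

```text
t: 5.22
position: [0.4846, 0.1239, 0.1761]
tcp_rot: [0.707, -0.001, -0.001, -0.707]
ft_force: [-0.2, -0.6, -3.7]
finger_gap: 0.0571
5.22 [0.4846 0.1239 0.1761] [[1.0, -0.002, 0.0], [-0.0, -0.001, 1.0], [-0.002, -1.0, -0.001]] F [-0.24 -0.61 -3.65] M [-0.04  -0.032 -0.038] 0.057081115876976084
5.28 [0.4846 0.1239 0.176 ] [[1.0, -0.003, 0.0], [-0.0, -0.001, 1.0], [-0.003, -1.0, -0.001]] F [ 0.6   0.38 -3.31] M [ 0.012 -0.036 -0.04 ] 0.05713954572735529
```

View pics/s2c.png

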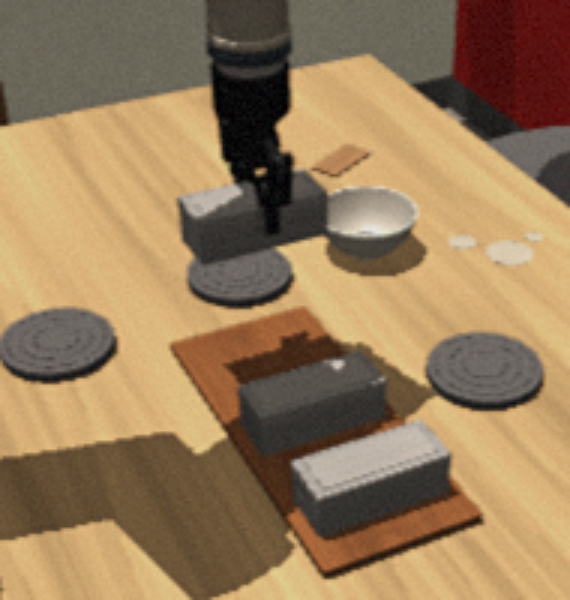

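```bash
cat > m.py <<'E'
from h import *
Fs=[];Ms=[]
for i in range(6):
    robot.read_camera('top'); s=robot.state(); Fs.append(s['ft_force']);Ms.append(s['torque'])
print(round(s['t'],2),'F',np.mean(Fs,0).round(2),'M',np.mean(Ms,0).round(3),'sd',np.std(Ms,0).round(3),np.round(s['position'],4),R.from_quat(s['tcp_rot']).as_matrix().round(3)[0],s['finger_gap'])
E
python3 m.py
python3 -m crank '[[0.045,0,0,0,0,0,0.05],[-0.05,0,0,0,0,0,0.05],[-0.05,0,0,0,0,0,0.05],[0.05,0,0,0,0,0,0.05],[0.05,0,0,0,0,0,0.05],[-0.05,0,0,0,0,0,0.05],[-0.05,0,0,0,0,0,0.05],[0.05,0,0,0,0,0,0.05]]'
python3 -m crank '[[0.05,0,0,0,0,0,0.05],[-0.05,0,0,0,0,0,0.05],[-0.05,0,0,0,0,0,0.05],[0.05,0,0,0,0,0,0.05],[0.05,0,0,0,0,0,0.05],[-0.05,0,0,0,0,0,0.05],[0.005,0,0,0,0,0,0.05],[0,0,0,0,0,0,0.05]]'
python3 m.py
python3 -m crank '[[0,0,0,0,0,8,0.05],[0,0,0,0,0,8,0.05],[0,0,0,0,0,0,0.05],[0,0,0,0,0,0,0.05],[0,0,0,0,0,-8,0.05],[0,0,0,0,0,-8,0.05],[0,0,0,0,0,0,0.05],[0,0,0,0,0,0,0.05]]'
python3 m.py
python3 -m crank '[[0,0,0,0,0,-8,0.05],[0,0,0,0,0,-8,0.05],[0,0,0,0,0,0,0.05],[0,0,0,0,0,0,0.05],[0,0,0,0,0,8,0.05],[0,0,0,0,0,8,0.05],[0,0,0,0,0,0,0.05],[0,0,0,0,0,0,0.05]]'
python3 m.py
```

```text
5.58 F [ 0.14  0.26 -3.56] M [-0.002 -0.019 -0.014] sd [0.029 0.018 0.03 ] [0.4854 0.1241 0.1768] [ 1.    -0.001  0.   ] 0.057237955245622724
t: 6.58
position: [0.466, 0.1218, 0.1726]
tcp_rot: [0.709, -0.007, -0.008, -0.705]
ft_force: [2.1, 0.9, -3.3]
finger_gap: 0.0573
t: 7.58
position: [0.4859, 0.1242, 0.1774]
tcp_rot: [-0.707, -0.0, -0.0, 0.707]
ft_force: [-0.1, -0.9, -3.4]
finger_gap: 0.0572
7.88 F [ 0.18  0.26 -3.47] M [ 0.013  0.049 -0.002] sd [0.021 0.039 0.024] [0.4859 0.1242 0.1775] [1.    0.001 0.   ] 0.057023870118417794
t: 8.88
position: [0.4858, 0.1244, 0.178]
tcp_rot: [-0.707, 0.0, 0.0, 0.707]
ft_force: [0.1, -0.5, -2.9]
finger_gap: 0.0567
9.18 F [-0.43  0.41 -3.6 ] M [-0.017  0.06  -0.006] sd [0.026 0.02  0.034] [0.486  0.1241 0.1771] [ 1.    -0.001  0.   ] 0.056911832197621984
t: 10.18
position: [0.4855, 0.1239, 0.1768]
tcp_rot: [0.707, 0.0, 0.0, -0.707]
ft_force: [-1.2, 1.1, -4.3]
finger_gap: 0.057
10.47 F [-0.28 -0.17 -3.51] M [-0.002 -0.091 -0.   ] sd [0.027 0.039 0.018] [0.4851 0.1242 0.1774] [ 1.  0. -0.] 0.0569228338729055
```

```bash
python3 -m crank '[[0,0,0,0,0,10,0.05],[0,0,0,0,0,8,0.05],[0,0,0,0,0,0,0.05],[0,0,0,0,0,0,0.05],[0,0,0,0,0,0,0.05],[0,0,0,0,0,0,0.05]]'
python3 m.py
python3 -m crank '[[0,0,0,0,0,-9,0.05],[0,0,0,0,0,-9,0.05],[0,0,0,0,0,0,0.05],[0,0,0,0,0,0,0.05]]'
python3 m.py
python3 -m crank '[[0,0,0,0,0,-9,0.05],[0,0,0,0,0,-9,0.05],[0,0,0,0,0,0,0.05],[0,0,0,0,0,0,0.05],[0,0,0,0,0,0,0.05],[0,0,0,0,0,0,0.05]]'
python3 m.py
python3 -m crank '[[0,0,0,0,0,9,0.05],[0,0,0,0,0,9,0.05],[0,0,0,0,0,0,0.05],[0,0,0,0,0,0,0.05]]'
python3 m.py
```

```text
t: 11.22
position: [0.485, 0.1242, 0.1777]
tcp_rot: [0.698, -0.11, -0.11, -0.698]
ft_force: [0.2, -0.3, -3.8]
finger_gap: 0.0573
11.53 F [ 0.15 -0.09 -3.81] M [-0.014 -0.234 -0.011] sd [0.026 0.025 0.027] [0.4856 0.1242 0.1774] [ 0.951 -0.309  0.   ] 0.05676284130044991
t: 12.02
position: [0.4863, 0.1244, 0.1778]
tcp_rot: [-0.707, 0.0, 0.0, 0.707]
ft_force: [0.6, 0.5, -3.1]
finger_gap: 0.0569
12.32 F [ 0.16 -0.07 -3.7 ] M [-0.031  0.04  -0.005] sd [0.017 0.025 0.022] [0.4861 0.1241 0.177 ] [ 1.    -0.001  0.   ] 0.057105040941502455
t: 13.08
position: [0.4866, 0.1242, 0.1775]
tcp_rot: [-0.698, -0.11, -0.111, 0.698]
ft_force: [0.5, 0.3, -3.1]
finger_gap: 0.0569
13.38 F [-0.33 -0.14 -3.61] M [-0.026  0.223  0.005] sd [0.039 0.038 0.042] [0.4856 0.1241 0.1773] [0.951 0.309 0.   ] 0.05673082015235883
t: 13.88
position: [0.4848, 0.1239, 0.1767]
tcp_rot: [0.707, 0.0, 0.0, -0.707]
ft_force: [0.2, -0.6, -4.0]
finger_gap: 0.0571
14.18 F [ 0.08  0.13 -3.91] M [-0.006 -0.079  0.002] sd [0.012 0.015 0.027] [0.485  0.1242 0.1774] [ 1.  0. -0.] 0.05725846930304087
```

```bash
python3 -m crank '[[0,0,0,0,0,10,0.05],[0,0,0,0,0,10,0.05],[0,0,0,0,0,0,0.05],[0,0,0,0,0,0,0.05],[0,0,0,0,0,0,0.05],[0,0,0,0,0,-2,0.05],[0,0,0,0,0,-3,0.05],[0,0,0,0,0,-3,0.05]]'
python3 -m crank '[[0,0,0,0,0,-3,0.05],[0,0,0,0,0,-3,0.05],[0,0,0,0,0,-3,0.05],[0,0,0,0,0,-2,0.05],[0,0,0,0,0,-1,0.05],[0,0,0,0,0,0,0.05]]'
python3 m.py
python3 -m crank '[[0,0,0,0,0,-10,0.05],[0,0,0,0,0,-10,0.05],[0,0,0,0,0,0,0.05],[0,0,0,0,0,0,0.05],[0,0,0,0,0,0,0.05],[0,0,0,0,0,2,0.05],[0,0,0,0,0,3,0.05],[0,0,0,0,0,3,0.05]]'
python3 -m crank '[[0,0,0,0,0,3,0.05],[0,0,0,0,0,3,0.05],[0,0,0,0,0,3,0.05],[0,0,0,0,0,2,0.05],[0,0,0,0,0,1,0.05],[0,0,0,0,0,0,0.05]]'
python3 m.py
```

```text
t: 15.18
position: [0.4849, 0.1242, 0.1779]
tcp_rot: [-0.703, 0.073, 0.073, 0.703]
ft_force: [0.3, 0.6, -4.3]
finger_gap: 0.0567
t: 15.92
position: [0.485, 0.1242, 0.1777]
tcp_rot: [-0.707, -0.0, -0.0, 0.707]
ft_force: [-0.2, -0.7, -3.0]
finger_gap: 0.057
16.23 F [-0.08  0.26 -3.64] M [-0.     0.07   0.007] sd [0.028 0.036 0.046] [0.4857 0.1242 0.1772] [ 1. -0.  0.] 0.05725971416943994
t: 17.23
position: [0.4869, 0.1244, 0.1777]
tcp_rot: [-0.703, -0.073, -0.074, 0.704]
ft_force: [-0.0, 0.6, -3.4]
finger_gap: 0.0569
t: 17.98
position: [0.4863, 0.1242, 0.1773]
tcp_rot: [-0.707, -0.0, -0.0, 0.707]
ft_force: [-0.4, 1.0, -3.6]
finger_gap: 0.0567
18.27 F [-0.09 -0.02 -3.85] M [-0.011 -0.124 -0.001] sd [0.026 0.013 0.025] [0.4854 0.1242 0.1774] [ 1.  0. -0.] 0.056970847960462354
```

Every tilt pair moved the level-pose moment the way a rolling ball would. The slow pair moved it by 0.194 N m, where a 225 g ball travelling 94 mm gives 0.207. Tin a is therefore the rattler, so I'll carry it over the bat.

```bash
python3 -m crank '[[0.01,0,-0.006,0,0,0,0.05],[0.02,0,-0.013,0,0,0,0.05],[0.026,0,-0.017,0,0,0,0.05],[0.026,0,-0.017,0,0,0,0.05],[0.026,0,-0.017,0,0,0,0.05],[0.026,0,-0.017,0,0,0,0.05],[0.026,0,-0.017,0,0,0,0.05],[0.026,0.005,-0.015,0,0,0,0.05]]'
python3 -m crank '[[0.015,0.007,-0.008,0,0,0,0.05],[0.007,0.005,-0.003,0,0,0,0.05],[0,0.003,0,0,0,0,0.05],[0,0,0,0,0,0,0.05],[0,0,0,0,0,0,0.05]]'
python3 - <<'E'
from h import *
st()
for c in ['top','side']:
    p=snap(c,c+'9.png')
    if c=='top': tins(p,.195)
    for n in ['tin_a_center','bat_top']:
        for d in robot.place_of(p,n): print(c,n,np.round(d['centre'],3),round(d['confidence'],2))
E
```

```text
t: 19.27
position: [0.6739, 0.003, 0.1724]
tcp_rot: [0.707, 0.0, 0.001, -0.707]
ft_force: [-0.3, -0.3, -3.7]
finger_gap: 0.0568
t: 19.9
position: [0.6932, -0.0053, 0.1576]
tcp_rot: [-0.707, -0.0, 0.0, 0.707]
ft_force: [0.4, 0.4, -3.8]
finger_gap: 0.057
19.9 [ 0.6932 -0.0053  0.1576] [[1.0, -0.0, -0.001], [0.001, 0.0, 1.0], [-0.0, -1.0, 0.0]] F [ 0.4   0.41 -3.8 ] M [-0.03  -0.059 -0.026] 0.05699806894531961
[214.7  70.1] [0.8252 0.0243] ((0.8268744349479675, 0.02619354985654354), (0.1125393882393837, 0.07351525872945786), 89.993408203125)
top bat_top [0.527 0.298 0.016] 0.61
side bat_top [0.282 0.258 0.01 ] 0.88
side bat_top [0.526 0.3   0.01 ] 0.61
side bat_top [ 0.693 -0.004  0.013] 0.6
```

View pics/side9.png

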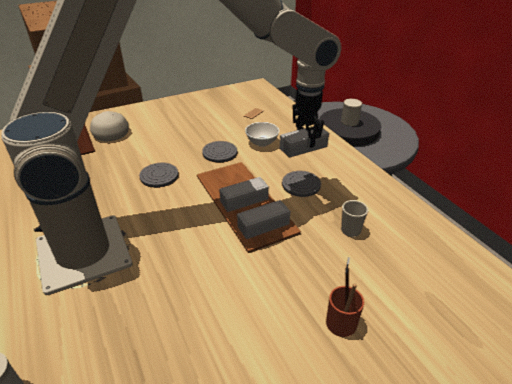

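View pics/top9.png

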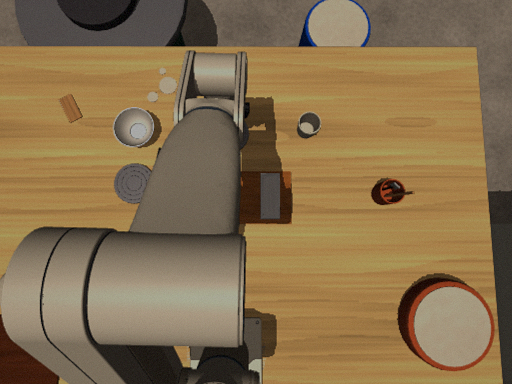

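The tin is in the gripper above the right-most bat, with the tin at side pixel (305,141) and the bat at (300,183). The arm hides the tin from the top camera, so I'll project the expected tin box into the side view to check its centre and level.

Run:
```python
from h import *
p=robot.read_camera('side'); f=p['frame'][:,:,::-1].copy()
c=np.array([.692,-.006,.170]); S=6
f=cv2.resize(f[100:200,250:350],None,fx=S,fy=S,interpolation=2)
P=np.array([c+np.array([a*.07,b*.029,g*.025]) for a in(-1,1) for b in(-1,1) for g in(-1,1)])
q=(cv2.projectPoints(P,p['rvec'],p['tvec'],p['K'],None)[0][:,0]-[250,100])*S
for i in range(8):
  for j in range(i):
    if bin(i^j).count('1')==1: cv2.line(f,tuple(map(int,q[i])),tuple(map(int,q[j])),(0,255,0),1)
cv2.imwrite('pics/ov.png',f); st()
```

```text
20.3 [ 0.6935 -0.0058  0.1574] [[1.0, 0.0, -0.0], [0.0, -0.0, 1.0], [0.0, -1.0, -0.0]] F [ 0.39 -0.37 -3.5 ] M [-0.008 -0.028 -0.015] 0.05683288706022322
```

View pics/ov.png

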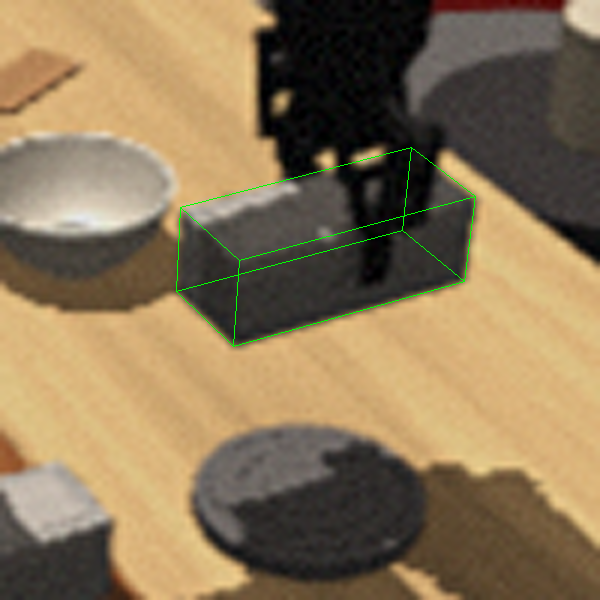

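The projected box fits the tin exactly: it is level, centred over the bat, and its centre is at about z = 0.170.

```bash
python3 -m crank '[[0,0,0,0,0,0,0.05],[0,0,0,0,0,0,0.05],[0,0,0,0,0,0,0.05]]'; python3 -c "
from h import *
print(robot.job_done())"
```

```text
t: 20.68
position: [0.6935, -0.0059, 0.1573]
tcp_rot: [-0.707, 0.0, -0.0, 0.707]
ft_force: [0.3, 0.0, -3.4]
finger_gap: 0.057
the job is handed in; nothing more can be done
None
```

The rattling tin is tin a, the left one. I handed the job in at about 20.7 s with it held still and level above the right-most bat.

- **Finding it:** I lifted tin a, shook it lengthwise several times and tilted it gently each way. The level-pose wrist moment then shifted by 0.15, 0.12 and 0.19 N m in three tilt tests. A ball rolling the full 94 mm should give 0.207 N m. The first two, faster tilts fell short of that; the slow one agreed.
- **Quiet tins:** Because the first tin held the ball, I never picked up tins b and c. There is no reading from a quiet tin to compare against.
- **Last checks:** The projected tin box fits the side picture at (0.692, -0.006, 0.170), and the bat centre is at (0.693, -0.005). That puts the tin's centre about 15.6 cm above the bat, and its underside about 13 cm above.
- **Limits of the checks:** The arm hid the tin from the top camera, so the final position rests on the side view and the arm's reported pose. The crockery and jar look unmoved in the last pictures.

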